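Seat the pivot plate and present the offset lever above it

ROBOT

A 6-joint arm with a two-finger parallel gripper is mounted at the origin on a cart in front of the work surface, level with it; the furniture and walls round the work are solid. World frame = base frame: x ahead of the robot, y to its left, z up, the work surface at z = 0. Lengths are in m, angles in rad, forces in N, time in s.
With the tool pointing down it reaches from about 0.25 to 0.775 m from the base axis. Payload 8.9 kg.
Tool frame: the origin (TCP) lies at the centre of the arm's flange, where the gripper is bolted on; the fingertips stand 173 mm ahead of it and the grasp point (between the pads) lies 155 mm ahead of it; z points along the fingers, y is the line along which they close (so a half turn about z gives the same grasp; the last joint's range is limited). The gripper opens to 85 mm and grips with 20 to 120 N. Pads are 22 mm wide; open, the fingers measure 114 mm over their backs; the gripper's body (76 mm by 85 mm) begins 54 mm behind the grasp point. The pads swing forward as they close: fully open they stand 13 mm farther back than shut.
Start: joints at [1.161, 0.291, -0.153, 1.127, 0, 1.431], TCP at [0.14, 0.506, 0.405] pointing down, gripper open.
Joint ranges: [-2.52, 2.52], [-0.91, 1.74], [-1.3, 1.37], [-1.96, 2.02], [-1.52, 1.47], [-3.14, 3.14]. Speed limits (rad/s): [2.22, 2.22, 2.79, 3.14, 3.14, 3.14].

INTERFACE

Orientations are given as a rotation vector (axis times angle).
In Python, from workcell import robot, vision, workorder gives the robot as it stands.
- The arm moves only by the shell command python3 -m jog 'ROWS' [FORCE]. ROWS is JSON, a list of rows, each a list of 5 numbers: the shift along the tool's x, y, z normalised to -1 to 1, where 1 is 30 mm, then the turn about the tool's z normalised to -1 to 1, where 1 is 6 degrees, then the closure, from 0 (fully open) to 1 (shut). A call has 1 to 5 rows; each row shifts and turns the commanded pose from where the row before left it, along the tool's axes as they then stand; what a row does not reach is not made up. A row lasts 1/12 s, in which the tool goes at most 41.7 mm and 7.16 degrees, less where a joint would pass 70% of its speed; a pose out of reach is approached as far as the arm can. A call with a number of a shift or a turn outside -1 to 1 is refused whole. A call with a gripper value outside its range is refused whole. The fingers move at their own pace and stop on an object; FORCE is the grip in N (left out, the last holds). Time passes only in rows, so rows that do not move let the fingers close. It gives the time, the measured TCP pose, the force, the opening and the grip force at its end, in the units of the state.
- robot.get_state(): the state, without advancing time (a new reading comes with each control period).
- vision.camera(name): name is "side" or "top" or "wrist"; returns a dict with "color" (420x560x3 uint8, red, green, blue), "depth" (420x560 float32, m along the optical axis (not along the pixel's ray), 0 where there is no reading), "intrinsics" (3x3 intrinsics, pixels), "cam_to_world" (4x4, takes a point from camera to world coordinates); the wrist camera has in their place "T_tool_cam" (4x4, takes a point from camera to tool coordinates, whose origin is the TCP and whose axes are the flange's). Camera axes: x right, y up, looking along -z (the intrinsics and any distortion apply to the point x, -y, -z); pixel columns grow to the right and rows downward; lengths in m; the calibration is good to about 2 mm. The wrist camera is an equidistant fisheye: a pixel r from the principal point sees the ray r / f radians off the axis. A picture is of the moment at which its call begins: read the wrist's pose just before it.
- workorder.finish_job(): hands the job in; it is judged then, once.
The state is a dict: "time_s": time; "q": joint angles; "qvel": joint speeds; "joint_efforts": joint torques, N m; "tcp_pos": TCP position; "orientation": TCP orientation; "contact_force": force on the tool from outside, world axes, zero at the start; "ft_torque": the same for the moment, N m; "grip_width": opening from 0.0 (shut) to 1.0 (fully open); "grasp_force": force on a finger pad.
Only numpy, scipy, OpenCV 4.12 (cv2) and the standard library are available. Lean on these libraries where they do the work, as an engineer would, in place of code of your own. Each camera call takes 0.05 s, during which the arm holds its last target. There are 200 camera calls.

TASK

Lower the pivot plate over the two locating pins of the bench fixture until it rests flush, and let go of it. Then lift the offset lever by its balance point and finish while holding it level above the plate, with the bore of its heavy boss lined up over the pivot stud and the boss's underside about 3 cm above the stud's tip. Do not put the lever down or let go at the end, do not drop the plate onto the fixture, and leave the other things on the bench where they are.

Things in the scene. Friction and masses are not known exactly. Their poses are not given: they have to be found in the camera images.
- fixture: Fixed grey base 160 (x) x 84 (y) x 20 mm high with 4 mm high screw heads near the corners. Two steel locating pins, 10 mm in diameter, stand at x = -40 and +40 mm on its long centre line and rise 20 mm above its top; the upper 6 mm tapers to 4 mm. Origin: centre of the underside, on the bench; x along the line of pins, z up.
- fixture_seat (a point): Middle of the top face of the fixture's base, midway between the two pins, 20 mm above the bench; axes as fixture. The plate is seated when its origin is here and its x axis lies along this x axis (either way round).
- pivot_plate: Loose steel plate 116 (x) x 60 (y) x 10 mm, 0.4-0.65 kg, with 13 mm through holes at x = -40 and +40 mm. A block 24 (x) x 18 (y) mm stands on its middle, 10 to 39 mm above the underside: grip it across the 18 mm. On the block is the pivot stud, 14 mm in diameter, its tip 52 mm above the underside. Either way round fits. Origin: centre of the underside; x along the holes, z up.
- stud_tip (a point): Centre of the tip of the pivot stud, 52 mm above the plate's underside; axes as pivot_plate.
- offset_lever: Loose steel lever 203 mm long, 0.52-0.78 kg, lying flat. Boss 44 mm in diameter, 34 mm high, vertical 16 mm through bore; straight arm 14 mm wide, 8 to 26 mm above the underside; small eye 22 mm in diameter, 34 mm high, 170 mm from the boss axis. Balance point on the arm 49 mm from the boss axis. Origin: on the bore axis at the underside; x from boss to eye, z up.
- lever_balance (a point): The lever's balance point (centre of mass): on the arm, 49 mm from the boss's bore axis towards the eye, 17 mm above the lever's underside; axes as offset_lever. Grip the arm here, across its 14 mm width.
- crucible: Bystander: small white crucible, 34 mm across, 30 mm high, near the back of the bench. Origin: centre of the underside.
- ring: Bystander: grey metal spacer ring, 36 mm across, 10 mm high. Origin: centre of the underside.
- test_piece: Bystander: dark round test piece, 29 mm across, 12 mm high. Origin: centre of the underside.
Mind the look-alikes: they are no part of the job. What is shaped like the pivot_plate but red is not meant.

How it is judged:
By the outcome, as a careful person would: the job done as asked, in the order asked, and still so for the second after the job is handed in, while the arm keeps its last pose, push and grip.
It also fails if it takes over 51 s, if anything falls off the work surface, if the arm or the gripper's body presses on something with over 40 N, if the wrist force passes 120 N, or if a joint passes its speed limit or range.

## Working session

There is one attempt and no reset: what is moved stays moved. The work goes in short steps, Python scripts to look and compute and a shell command to move; the robot and the scene stay as the last step left them, time stands still between calls to the robot, and variables do not carry over. Pictures are saved under pics/ and viewed, at most 10 in all, crops included, and the job is handed in when it is done.

```bash
mkdir -p pics; ls
cat > h.py <<'E'
import numpy as np, cv2
from workcell import robot, vision, workorder
from scipy.spatial.transform import Rotation as R
def pts(c):
    K=c["intrinsics"];d=c["depth"];v,u=np.mgrid[:d.shape[0],:d.shape[1]]
    P=np.stack([(u-K[0,2])/K[0,0]*d,-(v-K[1,2])/K[1,1]*d,-d],-1)
    T=c["cam_to_world"];return P@T[:3,:3].T+T[:3,3]
E
python3 - <<'E'
from h import *
for n in ["top","side"]:
    c=vision.camera(n);cv2.imwrite(f"pics/{n}.png",c["color"][...,::-1]);np.savez(f"{n}.npz",**c)
    print(n,c["intrinsics"],c["cam_to_world"].round(3))
s=robot.get_state();print({k:np.round(v,3) for k,v in s.items()},R.from_rotvec(s["orientation"]).as_matrix().round(3))
E
```

```text
pics
top [[404.98008527   0.         281.30817494]
 [  0.         404.98008527 214.60471028]
 [  0.           0.           1.        ]] [[-0.018  0.997 -0.072  0.471]
 [-1.    -0.018  0.011  0.002]
 [ 0.009  0.072  0.997  1.032]
 [ 0.     0.     0.     1.   ]]
side [[421.10065081   0.         276.30230243]
 [  0.         421.10065081 210.48581039]
 [  0.           0.           1.        ]] [[ 1.    -0.002  0.008  0.549]
 [ 0.008  0.489 -0.872 -0.903]
 [-0.002  0.872  0.489  0.559]
 [ 0.     0.     0.     1.   ]]
{'time_s': np.float64(0.1), 'q': array([ 1.161,  0.291, -0.154,  1.127, -0.   ,  1.432]), 'qvel': array([ 0.   , -0.001,  0.002, -0.   ,  0.002, -0.001]), 'joint_efforts': array([ 1.0000e-03, -5.3798e+01,  3.3192e+01,  9.0000e-03, -0.0000e+00,
        0.0000e+00]), 'tcp_pos': array([0.14 , 0.506, 0.404]), 'orientation': array([-4.240e-01, -3.113e+00,  2.000e-03]), 'contact_force': array([ 0.136, -0.008, -0.155]), 'ft_torque': array([-0.017,  0.017, -0.016]), 'grasp_force': np.float64(0.0), 'grip_width': np.float64(0.997)} [[-0.964  0.268 -0.   ]
 [ 0.268  0.964 -0.001]
 [ 0.    -0.001 -1.   ]]
```

View pics/top.png

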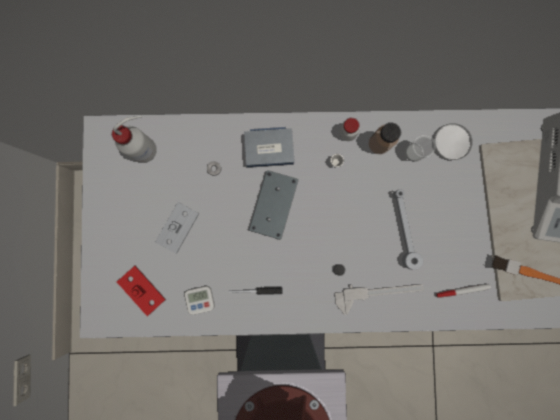

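View pics/side.png

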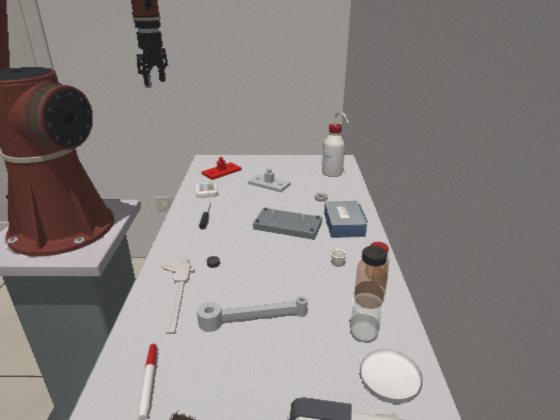

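The grey plate with block at top (177,228) and the red one at (141,290) share a shape. The grey one is meant, because red is excluded. The fixture is at (274,205), the lever's boss at (414,261) and its eye at (400,194). I'll measure these and confirm in a crop.

Run:
```python
from h import *
c=dict(np.load("top.npz"));P=pts(c);img=c["color"]
def roi(u0,u1,v0,v1):
    m=np.zeros(img.shape[:2],bool);m[v0:v1,u0:u1]=1;return m
def rect(m,n):
    q=P[m].astype(np.float32);z=np.median(q[:,2]);
    (cx,cy),(w,h),a=cv2.minAreaRect(q[:,:2].copy()*1000)
    b=cv2.boxPoints(((cx,cy),(w,h),a));e=[b[1]-b[0],b[2]-b[1]];L=max(e,key=np.linalg.norm)
    print(n,m.sum(),"z",z.round(4),"c",round(cx,1),round(cy,1),"size",round(w,1),round(h,1),"ang",np.degrees(np.arctan2(L[1],L[0])).round(1)%180,"mean",q.mean(0).round(4))
Z=P[...,2]
print("bench z",np.median(Z[roi(300,330,200,240)]))
rp=roi(145,210,195,260)
rect(rp&(Z>.005)&(Z<.02),"plate top");rect(rp&(Z>.03),"block");rect(rp&(Z>.045),"stud")
rf=roi(242,305,165,245)
rect(rf&(Z>.012)&(Z<.024),"fixture");rect(rf&(Z>.03),"pins")
for k in [0,1]:
    m=rf&(Z>.028)&((np.mgrid[:420,:560][0]<205)==k)
    print(m.sum(),P[m].mean(0) if m.any() else 0, np.argwhere(m)[:20].tolist())
rl=roi(380,430,180,275)
rect(rl&(Z>.012),"lever");
for n,r in [("boss",roi(400,430,248,275)),("eye",roi(390,412,183,203))]: rect(r&(Z>.028)&(Z<.045),n)
rect(rl&(Z>.018)&(Z<.03),"arm")
def crop(u,v,h): return cv2.resize(img[v-h:v+h,u-h:u+h,::-1],(400,400),interpolation=cv2.INTER_CUBIC)
cv2.imwrite("pics/crops.png",np.hstack([crop(177,228,36),crop(274,205,42)]))
```

```text
bench z 0.0005033677118064794
plate top 994 z 0.0103 c 519.9 260.2 size 149.9 154.8 ang 175.0 mean [0.5171 0.2537 0.0103]
block 100 z 0.0483 c 489.2 134.5 size 267.2 25.6 ang 76.6 mean [0.5072 0.2001 0.2515]
stud 53 z 0.0535 c 497.7 130.6 size 263.3 12.6 ang 80.9 mean [0.4989 0.154  0.44  ]
fixture 2013 z 0.0205 c 584.2 31.3 size 133.6 173.4 ang 162.9 mean [0.5709 0.0099 0.0204]
pins 37 z 0.0395 c 541.6 12.1 size 27.6 140.6 ang 177.3 mean [0.5296 0.0064 0.4404]
20 [0.50630722 0.01565597 0.43478113] [[215, 244], [218, 268], [218, 269], [218, 270], [218, 290], [219, 267], [219, 268], [219, 269], [219, 270], [220, 255], [220, 268], [220, 269], [220, 270], [221, 269], [223, 251], [228, 253], [231, 262], [233, 247], [241, 287], [242, 251]]
24 [0.57865772 0.00767166 0.32510136] [[165, 247], [165, 248], [165, 249], [165, 267], [166, 266], [173, 293], [176, 278], [177, 263], [177, 273], [178, 291], [181, 293], [187, 277], [187, 278], [187, 279], [188, 277], [188, 278], [188, 279], [189, 277], [189, 278], [189, 279]]
lever 770 z 0.028 c 447.3 -193.3 size 196.6 339.7 ang 113.2 mean [ 0.4878 -0.3135  0.0505]
boss 237 z 0.0347 c 427.1 -334.7 size 42.9 49.0 ang 155.5 mean [ 0.4245 -0.3322  0.0346]
eye 68 z 0.0344 c 586.4 -307.6 size 30.9 20.6 ang 28.4 mean [ 0.5889 -0.3047  0.0338]
arm 396 z 0.0266 c 499.6 -319.2 size 195.1 30.3 ang 6.1 mean [ 0.5091 -0.3171  0.0259]
```

View pics/crops.png

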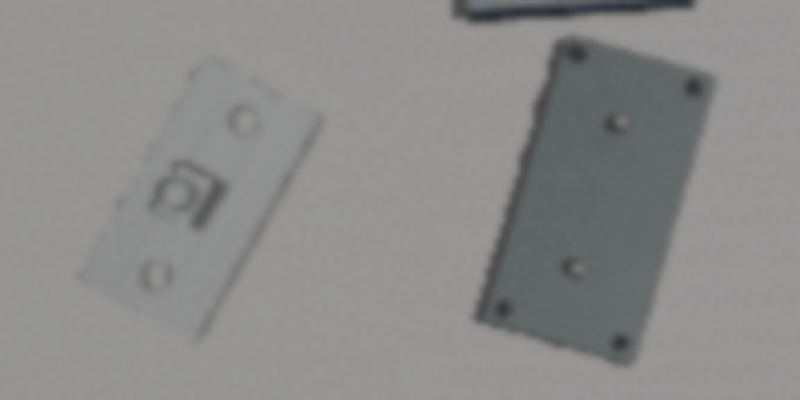

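The crop confirms it. The left one is the grey plate, with block, stud and two holes at crop (243,120) and (156,275). The right one is the fixture, with pins at (616,122) and (573,267). Next I'll get robust poses and the first move.

```bash
cat >> h.py <<'E'
def ray(c,u,v,z):
    K=c["intrinsics"];T=c["cam_to_world"]
    d=T[:3,:3]@np.array([(u-K[0,2])/K[0,0],-(v-K[1,2])/K[1,1],-1]);o=T[:3,3]
    return o+d*(z-o[2])/d[2]
def axis(p,q): return np.degrees(np.arctan2(q[1]-p[1],q[0]-p[0]))
def comp(m):
    m=cv2.morphologyEx(m.astype(np.uint8),cv2.MORPH_OPEN,np.ones((2,2),np.uint8))
    n,l,s,ce=cv2.connectedComponentsWithStats(m);return l==1+np.argmax(s[1:,4])
def plan(target_xy,tcpz,yaw):
    "yaw: desired azimuth of tool y (mod 180)"
    s=robot.get_state();M=R.from_rotvec(s["orientation"]).as_matrix();p=np.array(s["tcp_pos"])
    d=M.T@(np.array([*target_xy,tcpz])-p);a=np.degrees(np.arctan2(M[1,1],M[0,1]))
    t=(yaw-a+90)%180-90
    print("t",s["time_s"],"tcp",p.round(4),"yaw",a.round(2),"shift tool units",(d/.03).round(3),"turn tool-z units",round(-t/6,3),"F",np.round(s["contact_force"],1),"w",s["grip_width"],"g",s["grasp_force"])
E
python3 - <<'E'
from h import *
c=dict(np.load("top.npz"));P=pts(c);Z=P[...,2]
def roi(u0,u1,v0,v1):
    m=np.zeros(Z.shape,bool);m[v0:v1,u0:u1]=1;return m
def rect(m,n,z):
    m=comp(m);k=max(cv2.findContours(m.astype(np.uint8),0,2)[0],key=cv2.contourArea)
    w=np.array([ray(c,*a[0],z)[:2] for a in k],np.float32)*1000
    r=cv2.minAreaRect(w);b=cv2.boxPoints(r);L=max([b[1]-b[0],b[2]-b[1]],key=np.linalg.norm)
    print(n,np.round(r[0],1),np.round(r[1],1),(np.degrees(np.arctan2(L[1],L[0]))%180).round(1))
rect(roi(145,210,195,260)&(Z>.005)&(Z<.06),"plate",.01)
rect(roi(242,305,165,245)&(Z>.012)&(Z<.05),"fix",.02)
a,b=ray(c,169.1,241.5,.01),ray(c,184.7,213.6,.01);print("holes",a,b,(a+b)/2,axis(a,b),np.linalg.norm(a-b))
a,b=ray(c,232+.21*173,163+.21*267,.038),ray(c,232+.21*216,163+.21*122,.038);print("pins",a,b,(a+b)/2,axis(a,b),np.linalg.norm(a-b))
# side-view depth estimate of stud
s=dict(np.load("side.npz"));Q=pts(s)
m=np.zeros(Z.shape,bool);m[160:195,245:295]=1
for cc,n in[(P,"top"),(Q,"side")]:
    mm=(cc[...,2]>.03)&(cc[...,2]<.06)&(np.hypot(cc[...,0]-.517,cc[...,1]-.255)<.06);print(n,mm.sum(),np.median(cc[mm],0))
    mm=(cc[...,2]>.048)&(cc[...,2]<.058)&(np.hypot(cc[...,0]-.517,cc[...,1]-.255)<.06);print(n,mm.sum(),np.median(cc[mm],0))
boss=comp(roi(400,430,248,275)&(Z>.028)&(Z<.045));eye=comp(roi(390,412,183,203)&(Z>.028)&(Z<.045))
def circ(m):
    k=max(cv2.findContours(m.astype(np.uint8),0,2)[0],key=cv2.contourArea);(u,v),r=cv2.minEnclosingCircle(k);print("circ",u,v,r);return ray(c,u,v,.034)
p,q=circ(boss),circ(eye);print("lever",p,q,axis(p,q),np.linalg.norm(p-q))
print(c["color"][229,160],c["color"][215,185])
plan((.517,.255),.30,61)
E
```

```text
plate [514.6 251.7] [ 61.5 116. ] 150.2
fix [567.8   7.1] [ 83.7 159.6] 162.8
holes [0.48173543 0.27355659 0.01      ] [0.55132356 0.23438054 0.01      ] [0.5165295  0.25396857 0.01      ] -29.378221613699374 0.07985781247109679
pins [0.53199917 0.0229198  0.038     ] [ 0.60700795 -0.00060923  0.038     ] [0.56950356 0.01115528 0.038     ] -17.41579113194133 0.07861254099555523
top 79 [0.51626999 0.2526525  0.04133478]
top 29 [0.51837284 0.25507765 0.05182426]
side 62 [0.51710831 0.25126649 0.03930338]
side 13 [0.51702419 0.25346508 0.05105691]
circ 414.6847839355469 261.64129638671875 9.07764720916748
circ 400.5384521484375 194.07691955566406 4.6314873695373535
lever [ 0.42101965 -0.33489068  0.034     ] [ 0.58864779 -0.30665955  0.034     ] 9.559770698652143 0.16998879001184103
[148 147 146] [141 140 140]
t 0.1 tcp [0.1404 0.5057 0.4042] yaw 74.48 shift tool units [-14.333  -4.689   3.477] turn tool-z units 2.247 F [ 0.1 -0.  -0.2] w 0.9969664980482307 g 0.0
```

```bash
python3 -m jog '[[-1,-0.3,0.1,0,0],[-1,-0.3,0.2,0,0],[-1,-0.3,0.2,0,0],[-1,-0.3,0.2,0,0],[-1,-0.3,0.2,0,0]]'; python3 -m jog '[[-1,-0.3,0.2,0,0],[-1,-0.3,0.2,0,0],[-1,-0.3,0.2,0,0],[-1,-0.3,0.2,0,0],[-1,-0.3,0.2,0,0]]' ; python3 -m jog '[[-1,-0.4,0.3,0,0],[-1,-0.5,0.3,0,0],[-1,-0.4,0.3,0,0],[-0.8,-0.4,0.3,0,0],[-0.4,0,0.2,0.5,0]]'; python3 -m jog '[[0,0,0,0.9,0],[0,0,0,0.8,0],[0,0,0,0,0],[0,0,0,0,0]]'
python3 - <<'E'
from h import *
plan((.5165,.2538),.30,60.5)
s=robot.get_state();c=vision.camera("wrist");np.savez("w1.npz",pos=s["tcp_pos"],rv=s["orientation"],**c);cv2.imwrite("pics/w1.png",c["color"][...,::-1]);print(c["intrinsics"],c["T_tool_cam"].round(4))
E
```

```text
time_s: 0.52
tcp_pos: [0.2738, 0.4214, 0.3772]
orientation: [-0.423, -3.113, 0.001]
contact_force: [0.5, 0.9, 0.6]
grip_width: 1.0
grasp_force: 0.0
time_s: 0.93
tcp_pos: [0.4065, 0.3378, 0.3472]
orientation: [-0.424, -3.112, 0.0]
contact_force: [0.4, 0.9, 0.4]
grip_width: 0.999
grasp_force: 0.0
time_s: 1.35
tcp_pos: [0.515, 0.2533, 0.3045]
orientation: [-0.509, -3.1, 0.002]
contact_force: [0.2, -0.1, -0.2]
grip_width: 1.001
grasp_force: 0.0
time_s: 1.68
tcp_pos: [0.5131, 0.256, 0.3054]
orientation: [-0.775, -3.044, 0.001]
contact_force: [-0.8, 0.0, 0.1]
grip_width: 1.001
grasp_force: 0.0
t 1.6833 tcp [0.5131 0.256  0.3054] yaw 61.43 shift tool units [-0.135 -0.009  0.179] turn tool-z units 0.155 F [-0.8  0.   0.1] w 1.0014313067066059 g 0.0
[[325.1922621    0.         276.01576697]
 [  0.         325.1922621  210.18236209]
 [  0.           0.           1.        ]] [[-3.000e-04  9.624e-01  2.717e-01  6.860e-02]
 [ 1.000e+00  4.000e-04 -3.000e-04  9.000e-04]
 [-4.000e-04  2.717e-01 -9.624e-01  3.140e-02]
 [ 0.000e+00  0.000e+00  0.000e+00  1.000e+00]]
```

View pics/w1.png

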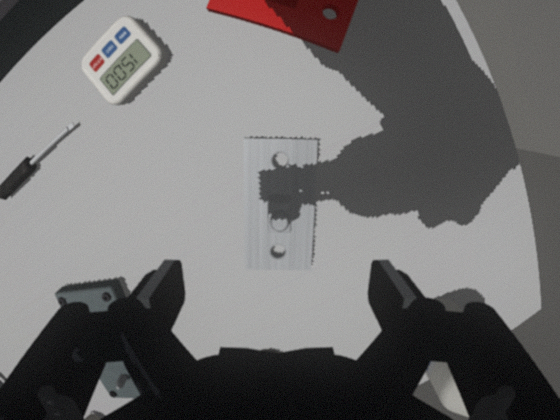

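The wrist view shows the grey plate square to the tool, with holes at (281,160) and (279,250) and the stud tip at (281,222). I'll cast these.

```bash
cat >> h.py <<'E'
def wray(w,u,v,z):
    K=w["intrinsics"];x=u-K[0,2];y=v-K[1,2];r=np.hypot(x,y);th=r/K[0,0]
    d=np.array([np.sin(th)*x/r,-np.sin(th)*y/r,-np.cos(th)]);T=w["T_tool_cam"];M=R.from_rotvec(w["rv"]).as_matrix()
    o=M@T[:3,3]+w["pos"];d=M@T[:3,:3]@d;return o+d*(z-o[2])/d[2]
def snap(name):
    s=robot.get_state();c=vision.camera("wrist");w=dict(pos=s["tcp_pos"],rv=s["orientation"],**c);np.savez(name+".npz",**w);cv2.imwrite(f"pics/{name}.png",c["color"][...,::-1]);return w
E
python3 - <<'E'
from h import *
w=dict(np.load("w1.npz"))
a,b=wray(w,281,160,.01),wray(w,278.5,250,.01);m=(a+b)/2
print(a,b,m,axis(a,b),np.linalg.norm(a-b),wray(w,281,221,.052))
e=[wray(w,*p,.01) for p in[(247,138),(319,138),(312,268),(248,268)]];print(np.mean(e,0),axis(e[0],e[3]))
plan(m[:2],.22,axis(a,b)+90)
E
```

```text
[0.48316978 0.2778034  0.01      ] [0.55146214 0.23845623 0.01      ] [0.51731596 0.25812981 0.01      ] -29.948728283461627 0.0788165312869767 [0.51690545 0.25887322 0.052     ]
[0.51785439 0.25958533 0.01      ] -29.465949836638693
t 1.7333 tcp [0.513  0.2561 0.3056] yaw 61.46 shift tool units [-0.093  0.128  2.852] turn tool-z units 0.235 F [0.2 0.3 0.4] w 1.0038489936457125 g 0.0
```

```bash
python3 -m jog '[[-0.11,0.07,0.5,0.15,0],[0,0,1,0,0],[0,0,1,0,0],[0,0,0.8,0,0],[0,0,0.3,0,0]]'; python3 -c "
from h import *
plan((.517,.2565),.188,60.3)"
```

```text
time_s: 2.15
tcp_pos: [0.5155, 0.256, 0.1946]
orientation: [-0.798, -3.035, 0.004]
contact_force: [-0.3, -0.9, 0.5]
grip_width: 1.003
grasp_force: 0.0
t 2.15 tcp [0.5155 0.256  0.1946] yaw 60.54 shift tool units [-0.035  0.039  0.221] turn tool-z units 0.039 F [-0.3 -0.9  0.5] w 1.0026467103866947 g 0.0
```

```bash
python3 -m jog '[[-0.04,0.04,0.1,0.04,0.4],[0,0,0,0,0.6],[0,0,0,0,1],[0,0,0,0,1],[0,0,0,0,1]]' 60;python3 -m jog '[[0,0,0,0,1],[0,0,0,0,1],[0,0,0,0,1],[0,0,0,0,1],[0,0,0,0,1]]' 60
```

```text
time_s: 2.57
tcp_pos: [0.5193, 0.257, 0.1961]
orientation: [0.808, 3.034, 0.002]
contact_force: [-0.5, 0.3, 0.3]
grip_width: 0.295
grasp_force: 0.0
time_s: 2.98
tcp_pos: [0.5192, 0.2568, 0.1961]
orientation: [0.809, 3.034, 0.001]
contact_force: [-1.1, -1.9, 7.3]
grip_width: 0.197
grasp_force: 60.3
```

Grip sits high on the block, so I'll reopen, go 8 mm lower and regrip.

```bash
python3 -m jog '[[0,0,0,0,0.5],[0,0,0,0,0.5],[0.05,0,0.15,0,0.6],[0,0,0.12,0,0.6],[0,0,0,0,0.6]]' 60;python3 -m jog '[[0,0,0,0,1],[0,0,0,0,1],[0,0,0,0,1],[0,0,0,0,1],[0,0,0,0,1]]' 60;python3 -c "
from h import *
plan((.517,.2565),.188,60.3)"
```

```text
time_s: 3.4
tcp_pos: [0.5169, 0.2574, 0.1856]
orientation: [-0.809, -3.034, 0.001]
contact_force: [-0.0, 0.3, -0.4]
grip_width: 0.404
grasp_force: 0.0
time_s: 3.82
tcp_pos: [0.5174, 0.2575, 0.1865]
orientation: [-0.809, -3.035, 0.0]
contact_force: [-0.8, 0.4, -2.1]
grip_width: 0.197
grasp_force: 59.5
t 3.8167 tcp [0.5174 0.2575 0.1865] yaw 60.15 shift tool units [-0.006 -0.035 -0.05 ] turn tool-z units -0.026 F [-0.8  0.4 -2.1] w 0.1967838769915471 g 59.46004092693329
```

```bash
python3 -m jog '[[0,0,-0.3,0,1],[0,0,-0.6,0,1],[0,0,-0.9,0,1],[0,0,-0.8,0,1],[0,0,-0.4,0,1]]'; python3 -c "
from h import *
plan((.5685,.009),.27,72.7)"
```

```text
time_s: 4.23
tcp_pos: [0.5179, 0.2577, 0.2798]
orientation: [0.809, 3.033, 0.002]
contact_force: [0.4, -0.3, -4.1]
grip_width: 0.197
grasp_force: 59.3
t 4.2333 tcp [0.5179 0.2577 0.2798] yaw 60.15 shift tool units [-5.588 -6.351  0.325] turn tool-z units -2.092 F [ 0.4 -0.3 -4.1] w 0.1973275052887826 g 59.31714713573456
```

```bash
python3 -m jog '[[-0.5,-0.6,0,0,1],[-1,-1,0,0,1],[-1,-1,0,0,1],[-1,-1,0,0,1],[-1,-1,0,0,1]]'; python3 -m jog '[[-0.8,-1,0,0,1],[-0.2,-0.5,0,0,1],[0,0,0,-0.7,1],[0,0,0,-0.7,1],[0,0,0,-0.7,1]]'; python3 -m jog '[[0,0,0,0,1],[0,0,0,0,1]]'
python3 - <<'E'
from h import *
plan((.5705,.014),.25,72.7)
snap("w2");c=vision.camera("top");np.savez("t2.npz",**c)
a=cv2.imread("pics/w2.png");b=cv2.resize(c["color"][155:255,225:325,::-1],(420,420),interpolation=cv2.INTER_CUBIC)
cv2.imwrite("pics/p2.png",np.hstack([a[:,100:480],b]))
E
```

```text
time_s: 4.65
tcp_pos: [0.5649, 0.0719, 0.2771]
orientation: [-0.808, -3.036, 0.0]
contact_force: [0.9, 0.0, -5.0]
grip_width: 0.197
grasp_force: 59.5
time_s: 5.07
tcp_pos: [0.5683, 0.0188, 0.2769]
orientation: [-0.468, -3.106, 0.0]
contact_force: [0.1, 0.5, -4.6]
grip_width: 0.194
grasp_force: 59.6
time_s: 5.23
tcp_pos: [0.5685, 0.0196, 0.2769]
orientation: [-0.475, -3.105, 0.0]
contact_force: [0.2, 0.4, -4.7]
grip_width: 0.2
grasp_force: 59.6
t 5.2333 tcp [0.5685 0.0196 0.2769] yaw 72.61 shift tool units [-0.121 -0.157  0.895] turn tool-z units -0.014 F [ 0.2  0.4 -4.7] w 0.20039059216334587 g 59.59026575088501
```

View pics/p2.png

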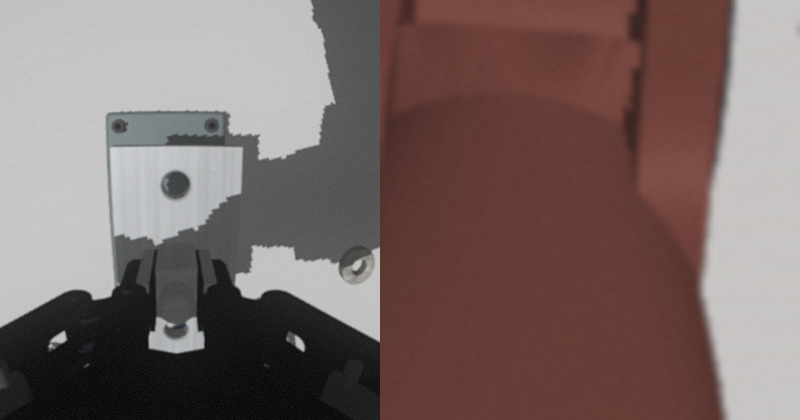

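The left half (wrist view) shows the plate's far end with corners at (210,147) and (343,148) and a hole at (275,184). Behind it is the fixture's end, with corners at about (207,113) and (324,113) and screws at (219,126) and (312,125). The right half (top view) is blocked by the arm. I'll compare them in one camera so the bias cancels.

Run:
```python
from h import *
w=dict(np.load("w2.npz"));M=R.from_rotvec(w["rv"]).as_matrix()
t=lambda u,v,z:(M.T@(wray(w,u,v,z)-w["pos"])*1000).round(1)[:2]
zb=w["pos"][2]-.1865
g=cv2.cvtColor(w["color"],cv2.COLOR_RGB2GRAY).astype(int)
print("row125",[(u,g[122,u]) for u in list(range(200,214))+list(range(318,334))])
print("row170",[(u,g[165,u]) for u in list(range(205,217))+list(range(336,350))])
print("col270",[(v,g[v,270]) for v in range(106,118)],"col", [(v,g[v,230]) for v in range(140,152)])
for n,p in dict(fixL=(207,113,.02),fixR=(325,112,.02),sL=(219,126,.024),sR=(312,125,.024),plL=(210.5,147,zb+.01),plR=(343,148,zb+.01),hole=(275,184,zb+.01)).items(): print(n,t(*p))
P=w["depth"];print(P[125,260],P[165,250])
```

```text
row125 [(200, np.int64(196)), (201, np.int64(199)), (202, np.int64(200)), (203, np.int64(198)), (204, np.int64(193)), (205, np.int64(172)), (206, np.int64(141)), (207, np.int64(127)), (208, np.int64(132)), (209, np.int64(137)), (210, np.int64(138)), (211, np.int64(131)), (212, np.int64(113)), (213, np.int64(97)), (318, np.int64(99)), (319, np.int64(118)), (320, np.int64(124)), (321, np.int64(119)), (322, np.int64(113)), (323, np.int64(99)), (324, np.int64(89)), (325, np.int64(84)), (326, np.int64(91)), (327, np.int64(96)), (328, np.int64(113)), (329, np.int64(157)), (330, np.int64(188)), (331, np.int64(194)), (332, np.int64(194)), (333, np.int64(195))]
row170 [(205, np.int64(198)), (206, np.int64(187)), (207, np.int64(143)), (208, np.int64(122)), (209, np.int64(133)), (210, np.int64(162)), (211, np.int64(196)), (212, np.int64(211)), (213, np.int64(212)), (214, np.int64(208)), (215, np.int64(205)), (216, np.int64(203)), (336, np.int64(187)), (337, np.int64(186)), (338, np.int64(187)), (339, np.int64(188)), (340, np.int64(188)), (341, np.int64(169)), (342, np.int64(136)), (343, np.int64(96)), (344, np.int64(93)), (345, np.int64(93)), (346, np.int64(91)), (347, np.int64(90)), (348, np.int64(94)), (349, np.int64(94))]
col270 [(106, np.int64(198)), (107, np.int64(196)), (108, np.int64(197)), (109, np.int64(196)), (110, np.int64(181)), (111, np.int64(133)), (112, np.int64(104)), (113, np.int64(106)), (114, np.int64(127)), (115, np.int64(126)), (116, np.int64(130)), (117, np.int64(134))] col [(140, np.int64(134)), (141, np.int64(133)), (142, np.int64(139)), (143, np.int64(131)), (144, np.int64(123)), (145, np.int64(102)), (146, np.int64(137)), (147, np.int64(187)), (148, np.int64(206)), (149, np.int64(200)), (150, np.int64(203)), (151, np.int64(202))]
fixL [ 74.8 -46.9]
fixR [75.  34.6]
sL [ 65.4 -37.9]
sR [65.7 25.2]
plL [ 57.1 -28.7]
plR [56.6 31.1]
hole [39.8  0.4]
0.216696 0.14427361
```

```bash
python3 -m jog '[[-0.15,-0.23,0.3,0,1],[0,0,0.6,0,1],[0,0,0.45,0,1],[0,0,0.1,0,1],[0,0,0,0,1]]'
python3 - <<'E'
from h import *
plan((.5705,.014),.2065,72.7)
w=snap("w3");c=vision.camera("side");np.savez("s3.npz",**c)
a=cv2.resize(w["color"][80:260,180:370,::-1],(420,400),interpolation=cv2.INTER_CUBIC);b=cv2.resize(c["color"][180:255,240:330,::-1],(380,400),interpolation=cv2.INTER_CUBIC)
cv2.imwrite("pics/p3.png",np.hstack([a,b]))
E
```

```text
time_s: 5.75
tcp_pos: [0.5703, 0.0114, 0.2317]
orientation: [-0.472, -3.103, 0.0]
contact_force: [0.2, -0.3, -4.9]
grip_width: 0.193
grasp_force: 59.4
t 5.75 tcp [0.5703 0.0114 0.2317] yaw 72.7 shift tool units [0.018 0.085 0.841] turn tool-z units 0.0 F [ 0.2 -0.3 -4.9] w 0.19282393445362533 g 59.43593680858612
```

View pics/p3.png

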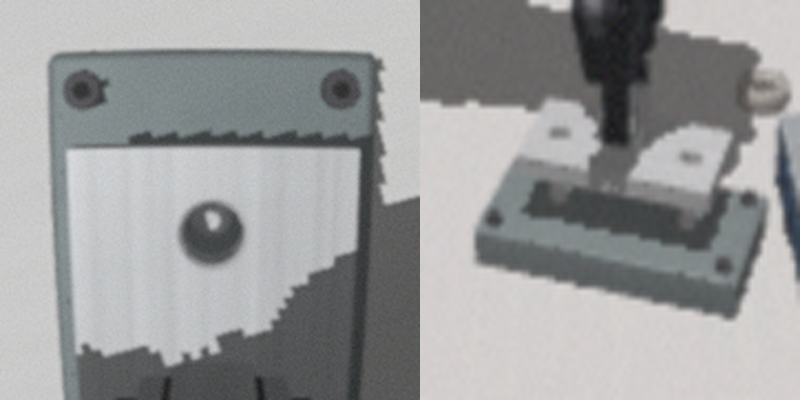

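The wrist crop on the left shows the bright pin tip inside the hole: pin (211,218), hole centre (211,232), screws (82,89) and (341,89). The side crop on the right shows the plate just above the pins. I'll compute the offset.

Run:
```python
from h import *
w=dict(np.load("w3.npz"));M=R.from_rotvec(w["rv"]).as_matrix()
t=lambda u,v,z:(M.T@(wray(w,180+u*190/420,80+v*.45,z)-w["pos"])*1000).round(1)[:2]
zb=w["pos"][2]-.1865
for n,p in dict(fixL=(52,52,.02),fixR=(376,53,.02),sL=(82,89,.024),sR=(341,89,.024),plL=(67,150,zb+.01),plR=(360,148,zb+.01),hole=(211,232,zb+.01),pin=(211,218,.039)).items(): print(n,t(*p))
```

```text
fixL [ 79.  -39.3]
fixR [78.8 42. ]
sL [ 69.3 -31. ]
sR [69.3 32.4]
plL [ 56.8 -28.8]
plR [57.2 31. ]
hole [39.6  0.6]
pin [39.6  0.6]
```

Aligned to under 1 mm. Lowering gently.

```bash
python3 -m jog '[[0,0,0.15,0,1],[0,0,0.15,0,1],[0,0,0.15,0,1],[0,0,0.12,0,1],[0,0,0.1,0,1]]'; python3 -m jog '[[0,0,0.06,0,1],[0,0,0.03,0,1],[0,0,0,0,1]]'
```

```text
time_s: 6.27
tcp_pos: [0.5708, 0.0117, 0.2125]
orientation: [-0.471, -3.106, 0.0]
contact_force: [0.2, -0.1, -5.1]
grip_width: 0.196
grasp_force: 59.7
time_s: 6.52
tcp_pos: [0.5708, 0.0117, 0.2101]
orientation: [-0.471, -3.106, 0.0]
contact_force: [0.4, 0.1, -4.2]
grip_width: 0.198
grasp_force: 59.7
```

```bash
python3 -m jog '[[0,0,0.04,0,1],[0,0,0.04,0,1],[0,0,0,0,1]]'; python3 -m jog '[[0,0,0.02,0,1],[0,0,0.02,0,1],[0,0,0,0,1]]'
```

```text
time_s: 6.77
tcp_pos: [0.5708, 0.0117, 0.2078]
orientation: [-0.471, -3.106, 0.0]
contact_force: [-0.2, -0.2, -4.0]
grip_width: 0.198
grasp_force: 59.7
time_s: 7.02
tcp_pos: [0.5709, 0.0117, 0.2067]
orientation: [0.471, 3.106, 0.0]
contact_force: [-0.4, 0.1, -4.7]
grip_width: 0.2
grasp_force: 59.7
```

```bash
python3 -m jog '[[0,0,0.02,0,1],[0,0,0.02,0,1],[0,0,0,0,1]]'; python3 -m jog '[[0,0,0.02,0,1],[0,0,0,0,1]]'
```

```text
time_s: 7.27
tcp_pos: [0.5709, 0.0117, 0.2064]
orientation: [0.471, 3.106, -0.0]
contact_force: [-3.8, -0.0, 7.5]
grip_width: 0.197
grasp_force: 61.3
time_s: 7.43
tcp_pos: [0.5709, 0.0117, 0.2064]
orientation: [0.471, 3.105, -0.0]
contact_force: [-6.5, 1.1, 14.2]
grip_width: 0.202
grasp_force: 62.4
```

```bash
python3 -m jog '[[0,0,-0.03,0,1],[0,0,0,0,0.7],[0,0,0,0,0.5],[0,0,0,0,0.5]]'; python3 -m jog '[[0,0,-0.3,0,0.5],[0,0,-0.6,0,0.5],[0,0,-1,0,0.5],[0,0,-0.8,0,0.5],[0,0,-0.6,0,0]]'
python3 - <<'E'
from h import *
w=snap("w4");c=vision.camera("side");np.savez("s4.npz",**c)
a=cv2.resize(w["color"][80:300,160:390,::-1],(420,400),interpolation=cv2.INTER_CUBIC);b=cv2.resize(c["color"][180:255,240:330,::-1],(380,400),interpolation=cv2.INTER_CUBIC)
cv2.imwrite("pics/p4.png",np.hstack([a,b]))
plan((.5709,.0117),.30,72.7)
E
```

```text
time_s: 7.77
tcp_pos: [0.5712, 0.0116, 0.206]
orientation: [0.471, 3.105, 0.0]
contact_force: [0.3, -1.0, -0.8]
grip_width: 0.497
grasp_force: 0.0
time_s: 8.18
tcp_pos: [0.5713, 0.0116, 0.3077]
orientation: [0.471, 3.104, 0.0]
contact_force: [0.6, 0.1, 0.1]
grip_width: 0.627
grasp_force: 0.0
t 8.2833 tcp [0.5722 0.0115 0.3087] yaw 72.75 shift tool units [ 0.044 -0.008  0.29 ] turn tool-z units 0.008 F [ 0.7  0.1 -0.6] w 0.792713964416389 g 0.0
```

View pics/p4.png

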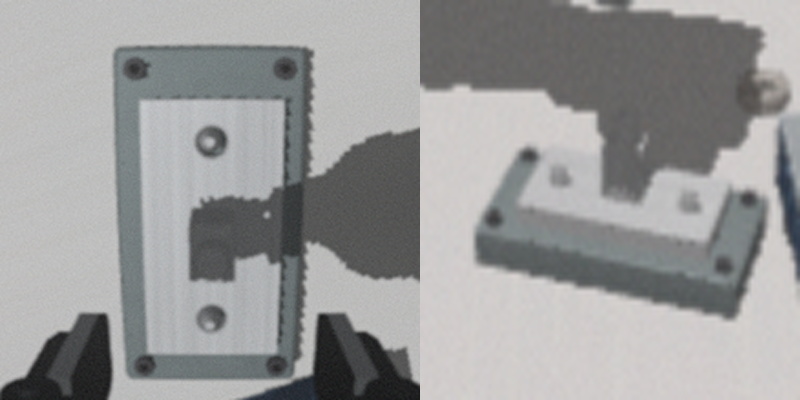

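The plate is flush: both pins show through the holes at crop (211,141) and (211,318), and the side view shows no gap. Now the lever.

Run:
```python
from h import *
plan((.470,-.323),.30,99.6)
c=dict(np.load("top.npz"));P=pts(c)
for n,(u0,u1,v0,v1) in dict(box=(240,298,122,170),cap=(335,365,112,145),bot=(365,402,118,158),beak=(402,435,130,165),cru=(325,345,150,170)).items():
    Q=P[v0:v1,u0:u1].reshape(-1,3);Q=Q[(Q[:,2]>.01)];print(n,np.percentile(Q[:,2],90).round(3),np.percentile(Q[:,:2],[2,98],axis=0).round(3).tolist())
```

```text
t 8.2833 tcp [0.5722 0.0115 0.3087] yaw 72.75 shift tool units [ -0.053 -11.66    0.276] turn tool-z units -4.476 F [ 0.7  0.1 -0.6] w 0.792713964416389 g 0.0
box 0.04 [[0.669, -0.039], [0.76, 0.076]]
cap 0.074 [[0.471, -0.202], [0.772, 0.002]]
bot 0.116 [[0.697, -0.285], [0.745, -0.237]]
beak 0.071 [[0.675, -0.381], [0.725, -0.33]]
cru 0.032 [[0.613, -0.167], [0.693, -0.1]]
```

```bash
python3 -m jog '[[0,-0.5,0,0,0],[0,-1,0,0,0],[0,-1,0,0,0],[0,-1,0,0,0],[0,-1,0,0,0]]'; python3 -m jog '[[0,-1,0,0,0],[0,-1,0,0,0],[0,-1,0,0,0],[0,-1,0,0,0],[0,-1,0,0,0]]';python3 -m jog '[[0,-1,0,0,0],[0,-0.8,0,0,0],[0,-0.35,0,0,0],[0,0,0.1,-0.9,0],[0,0,0.1,-0.9,0]]';python3 -m jog '[[0,0,0,-0.9,0],[0,0,0,-0.9,0],[0,0,0,-0.9,0],[0,0,0,0,0],[0,0,0,0,0]]'
python3 - <<'E'
from h import *
snap("w5");plan((.470,-.323),.30,99.6)
E
```

```text
time_s: 8.7
tcp_pos: [0.5301, -0.1183, 0.3046]
orientation: [-0.47, -3.106, -0.0]
contact_force: [0.7, -0.1, 1.5]
grip_width: 1.005
grasp_force: 0.0
time_s: 9.12
tcp_pos: [0.4856, -0.2618, 0.3046]
orientation: [-0.471, -3.106, -0.0]
contact_force: [0.3, -0.5, -0.6]
grip_width: 1.001
grasp_force: 0.0
time_s: 9.53
tcp_pos: [0.4669, -0.3226, 0.2985]
orientation: [-0.173, -3.137, -0.001]
contact_force: [0.5, -0.1, 0.1]
grip_width: 1.005
grasp_force: 0.0
time_s: 9.95
tcp_pos: [0.4673, -0.3216, 0.2986]
orientation: [0.263, -3.13, -0.001]
contact_force: [0.0, -0.6, -0.2]
grip_width: 1.002
grasp_force: 0.0
t 10.0 tcp [ 0.4673 -0.3217  0.2987] yaw 99.58 shift tool units [-0.082 -0.057 -0.044] turn tool-z units -0.003 F [ 0.4  0.4 -0. ] w 0.9991103373824265 g 0.0
```

View pics/w5.png

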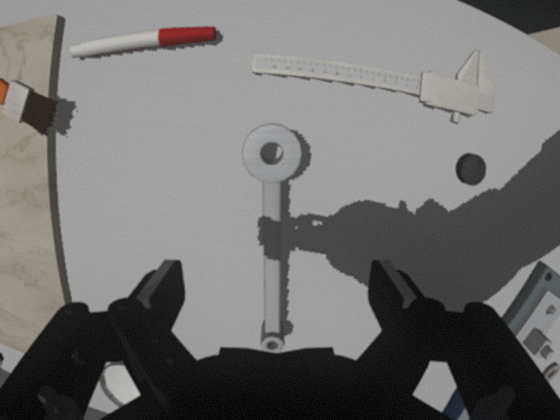

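The lever is seen along the tool's x axis, with the boss and bore at (272,153) and the eye at (272,343).

Run:
```python
from h import *
w=dict(np.load("w5.npz"))
b=[wray(w,*p,.034)[:2] for p in[(242.5,153),(301.5,153),(272,124),(272,182)]];b=np.mean(b,0);b2=wray(w,272,153,.034);e=wray(w,272.5,342.5,.034)
print(b,b2,e,axis(b,e),np.linalg.norm(e[:2]-b))
a=[wray(w,*p,.026) for p in[(273.5,230),(273.5,310)]];print(a,axis(*a))
u=(e[:2]-b)/np.linalg.norm(e[:2]-b);plan(b+.049*u,.175,axis(b,e)+90)
```

```text
[ 0.4234244  -0.33123802] [ 0.42338532 -0.33122924  0.034     ] [ 0.58724355 -0.30384311  0.034     ] 9.49353116761526 0.16609392993948222
[array([ 0.48340994, -0.32017349,  0.026     ]), array([ 0.55689329, -0.30799157,  0.026     ])] 9.41277067008422
t 10.0 tcp [ 0.4673 -0.3217  0.2987] yaw 99.58 shift tool units [-0.139 -0.073  4.122] turn tool-z units 0.014 F [ 0.4  0.4 -0. ] w 0.9991103373824265 g 0.0
```

```bash
python3 -m jog '[[-0.1,-0.06,0.4,0,0],[0,0,1,0,0],[0,0,1,0,0.2],[0,0,1,0,0.4],[0,0,0.5,0,0.5]]'; python3 -m jog '[[0,0,0.15,0,0.6],[0,0,0,0,0.6],[0,0,0,0,0.6]]'; python3 -c "
from h import *
plan((.4705,-.323),.177,99.45)"
```

```text
time_s: 10.42
tcp_pos: [0.4694, -0.3223, 0.1778]
orientation: [0.264, -3.128, -0.005]
contact_force: [-0.4, 0.6, -0.8]
grip_width: 0.605
grasp_force: 0.0
time_s: 10.67
tcp_pos: [0.4708, -0.3235, 0.1776]
orientation: [-0.266, 3.13, -0.001]
contact_force: [0.6, 0.3, -0.5]
grip_width: 0.404
grasp_force: 0.0
t 10.6667 tcp [ 0.4708 -0.3235  0.1776] yaw 99.71 shift tool units [0.007 0.02  0.022] turn tool-z units 0.043 F [ 0.6  0.3 -0.5] w 0.4035579035577334 g 0.0
```

```bash
python3 -m jog '[[0,0,0,0,0.8],[0,0,0,0,1],[0,0,0,0,1],[0,0,0,0,1],[0,0,0,0,1]]' 100; python3 -m jog '[[0,0,0,0,1],[0,0,-0.1,0,1],[0,0,-0.3,0,1],[0,0,-0.3,0,1],[0,0,0,0,1]]'
python3 - <<'E'
from h import *
w=snap("w6");s=robot.get_state();print(np.round(s["ft_torque"],3),s["contact_force"])
c=vision.camera("side");Q=pts(c);np.savez("s6.npz",**c)
T=w["pos"];m=(Q[...,2]>.015)&(Q[...,2]<.12)&(Q[...,0]>.38)&(Q[...,0]<.63)&(Q[...,1]>-.38)&(Q[...,1]<-.28)
u=np.array([.986,.165]);
for n,lo,hi in [("boss",-.075,-.03),("eye",.108,.14)]:
    a=(Q[...,:2]-[.4708,-.3235])@u;mm=m&(a>lo)&(a<hi);print(n,mm.sum(),np.percentile(Q[mm][:,2],[50,80,90,95]).round(4))
plan((.4705,-.323),.177,99.45)
E
```

```text
time_s: 11.08
tcp_pos: [0.471, -0.3239, 0.1789]
orientation: [-0.266, 3.128, -0.003]
contact_force: [-1.1, 0.2, 6.4]
grip_width: 0.139
grasp_force: 98.5
time_s: 11.5
tcp_pos: [0.471, -0.3238, 0.2004]
orientation: [-0.267, 3.128, -0.003]
contact_force: [0.3, 0.5, -6.1]
grip_width: 0.143
grasp_force: 98.1
[-0.007 -0.005 -0.01 ] [-0.39946833  0.9023619  -6.94558613]
boss 626 [0.0503 0.0549 0.0554 0.0557]
eye 231 [0.0455 0.0535 0.0546 0.0553]
t 11.6 tcp [ 0.4707 -0.3235  0.199 ] yaw 99.74 shift tool units [0.004 0.019 0.732] turn tool-z units 0.049 F [ 1.1 -0.1 -6.6] w 0.1420206597039082 g 98.06193351745605
```

The lever is level (boss and eye tops both at about 55 mm) and the moment is near zero. Lift high, carry over.

```bash
python3 -m jog '[[0,0,-0.4,0,1],[0,0,-0.8,0,1],[0,0,-1,0,1],[0,0,-1,0,1],[0,0,-0.7,0,1]]'; python3 -m jog '[[0,0.2,-0.3,0,1],[-0.2,0.4,-0.1,0,1],[-0.4,0.6,0,0,1],[-0.5,0.8,0,0,1],[-0.5,0.8,0,0,1]]'; python3 -m jog '[[-0.5,0.8,0,0,1],[-0.5,0.8,0,0,1],[-0.5,0.8,0,0,1],[-0.5,0.8,0,0,1],[-0.5,0.8,0,0,1]]'; python3 -m jog '[[-0.5,0.8,0,0,1],[-0.5,0.8,0,0,1],[-0.5,0.8,0,0,1],[-0.4,0.5,0,0,1],[-0.2,0.2,0,0,1]]';  python3 -m jog '[[0,0,0,0,1],[0,0,0,0,1]]';python3 - <<'E'
from h import *
plan((.6192,.020),.281,99.7)
E
```

```text
time_s: 12.02
tcp_pos: [0.4706, -0.3235, 0.3175]
orientation: [-0.267, 3.129, -0.002]
contact_force: [0.9, -1.5, -6.4]
grip_width: 0.136
grasp_force: 98.4
time_s: 12.43
tcp_pos: [0.5032, -0.2306, 0.3256]
orientation: [0.265, -3.128, -0.003]
contact_force: [1.2, -0.2, -6.0]
grip_width: 0.138
grasp_force: 98.3
time_s: 12.85
tcp_pos: [0.5567, -0.0989, 0.3254]
orientation: [0.267, -3.127, -0.002]
contact_force: [1.3, 0.6, -6.5]
grip_width: 0.136
grasp_force: 98.4
time_s: 13.27
tcp_pos: [0.6033, 0.0044, 0.3253]
orientation: [0.271, -3.127, -0.003]
contact_force: [-0.9, 0.5, -6.0]
grip_width: 0.137
grasp_force: 98.2
time_s: 13.43
tcp_pos: [0.6029, 0.0014, 0.3259]
orientation: [0.268, -3.128, -0.0]
contact_force: [-0.5, -0.4, -6.9]
grip_width: 0.139
grasp_force: 98.2
t 13.4333 tcp [0.6029 0.0014 0.3259] yaw 99.8 shift tool units [-0.646  0.519  1.496] turn tool-z units 0.017 F [-0.5 -0.4 -6.9] w 0.1386361680123136 g 98.20961236953735
```

```bash
python3 -m jog '[[-0.3,0.25,0.2,0,1],[-0.3,0.25,0.4,0,1],[-0.05,0.02,0.5,0,1],[0,0,0.3,0,1],[0,0,0.1,0,1]]';  python3 -m jog '[[0,0,0,0,1],[0,0,0,0,1]]';python3 - <<'E'
from h import *
plan((.6192,.020),.281,99.7)
w=snap("w7");c=vision.camera("side");np.savez("s7.npz",**c)
a=cv2.resize(w["color"][40:260,160:390,::-1],(420,400),interpolation=cv2.INTER_CUBIC);b=cv2.resize(c["color"][165:265,230:330,::-1],(380,400),interpolation=cv2.INTER_CUBIC)
cv2.imwrite("pics/p7.png",np.hstack([a,b]))
E
```

```text
time_s: 13.85
tcp_pos: [0.6192, 0.0194, 0.2795]
orientation: [0.266, -3.126, -0.001]
contact_force: [-1.0, 0.4, -6.6]
grip_width: 0.137
grasp_force: 98.3
time_s: 14.02
tcp_pos: [0.62, 0.0192, 0.2823]
orientation: [0.266, -3.13, -0.0]
contact_force: [-0.8, 0.4, -6.6]
grip_width: 0.137
grasp_force: 98.3
t 14.0167 tcp [0.62   0.0192 0.2823] yaw 99.72 shift tool units [0.023 0.03  0.043] turn tool-z units 0.003 F [-0.8  0.4 -6.6] w 0.1370075584827768 g 98.25751304626465
```

View pics/p7.png

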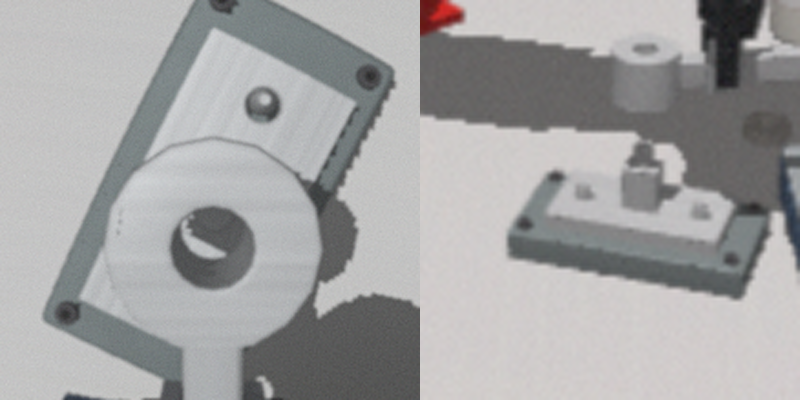

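The wrist crop on the left shows the bore at (213,245), a pin at (263,103) and diagonal screws at (368,76) and (67,312). In the side crop on the right, the boss (centre column about 646) hangs above the stud (643,143). Numeric check next.

Run:
```python
from h import *
w=dict(np.load("w7.npz"));f=lambda u,v,z:wray(w,160+u*230/420,40+v*.55,z)
zt=.2823-.179+.034
M=R.from_rotvec(w["rv"]).as_matrix()
e=[f(*p,zt)[:2] for p in[(105,245),(322,245),(213,138),(213,352)]]
boss=np.mean(e,0);print("boss",boss,"width",np.linalg.norm(e[0]-e[1]),"bore",f(213,247,zt))
s1,s2,s3=f(368,76,.024),f(67,312,.024),f(222,4,.024);print("fix centre",(s1+s2)/2,"long",np.linalg.norm(s3-s2),"short",np.linalg.norm(s3-s1),"az",axis(s2,s3))
a=np.radians(axis(s2,s3)+180);pin=f(263,103,.039);print("pin",pin,"-> centre",pin[:2]+.04*np.array([np.cos(a),np.sin(a)])*1)
c=dict(np.load("s7.npz"));Q=pts(c);P=Q.reshape(-1,3)
def sray(u,v,y):
    K=c["intrinsics"];T=c["cam_to_world"];d=T[:3,:3]@np.array([(u-K[0,2])/K[0,0],-(v-K[1,2])/K[1,1],-1]);o=T[:3,3];return o+d*(y-o[1])/d[1]
g=lambda u,v:(230+(u-420)*100/380,165+v*.25)
print("side boss mid",sray(*g(646.5,75),.0117-.022),"stud",sray(*g(643.5,145),.0117-.007))
b=P[(P[:,2]>.095)&(P[:,2]<.15)&(abs(P[:,0]-.571)<.03)&(abs(P[:,1]-.01)<.035)];print("boss pts",len(b),b.min(0),b.max(0),np.percentile(b[:,0],[3,97]).mean())
b=b[b[:,2]>zt-.003];print("boss top",len(b),b.mean(0),np.percentile(b,[3,97],axis=0).mean(0))
s=P[(P[:,2]>.062)&(P[:,2]<.08)&(abs(P[:,0]-.571)<.03)&(abs(P[:,1]-.01)<.035)];print("stud pts",len(s),s.mean(0),s.max(0))
s=P[(P[:,2]>.035)&(P[:,2]<.056)&(abs(P[:,0]-.571)<.03)&(abs(P[:,1]-.01)<.035)];print("block",np.percentile(s,[3,97],axis=0).mean(0))
```

```text
boss [0.57177784 0.01188275] width 0.042469261835413954 bore [0.57192413 0.01185226 0.1373    ]
fix centre [0.57030789 0.01191214 0.024     ] long 0.1362421349010594 short 0.062017844371296545 az 162.36563598424752
pin [0.53408474 0.0233813  0.039     ] -> centre [0.57220511 0.01126364]
side boss mid [ 0.57230778 -0.0103      0.12980939] stud [0.57141853 0.0047     0.07530935]
boss pts 361 [ 0.54974774 -0.01238257  0.10386767] [0.60039124 0.02946352 0.13938269] 0.5737929758416453
boss top 119 [0.57153185 0.00810001 0.13719306] [0.57123097 0.00939463 0.13697079]
stud pts 30 [0.57039486 0.00904648 0.06868145] [0.57704723 0.01917182 0.07307148]
block [0.56985168 0.00479926 0.04595312]
```

Boss is within about 1 mm. A small trim, then hand in.

```bash
python3 -m jog '[[0.025,0,0.04,0,1],[0,0,0,0,1],[0,0,0,0,1],[0,0,0,0,1],[0,0,0,0,1]]'
python3 - <<'E'
from h import *
plan((.6192,.020),.281,99.7)
E
```

```text
time_s: 14.53
tcp_pos: [0.6194, 0.0194, 0.2812]
orientation: [-0.267, 3.13, -0.0]
contact_force: [-0.6, 0.4, -5.9]
grip_width: 0.141
grasp_force: 98.3
t 14.5333 tcp [0.6194 0.0194 0.2812] yaw 99.74 shift tool units [0.003 0.022 0.008] turn tool-z units 0.007 F [-0.6  0.4 -5.9] w 0.14107290262281094 g 98.25505256652832
```

```bash
python3 -c "
from workcell import workorder
print(workorder.finish_job())"
```

```text
the job is handed in; nothing more can be done
None
```

The job was handed in at about 14.5 s: the pivot plate sits flush on the fixture's pins and released, and the lever is held level by its balance point with its bore within about 1 mm of the stud axis and the boss about 3 cm above the stud's tip.

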